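Bring the belt pulley's grub screw to the top and put the hex key in it

ROBOT

A 6-joint arm with a two-finger parallel gripper is mounted at the origin on the work surface. World frame = base frame: x ahead of the robot, y to its left, z up, the work surface at z = 0. Lengths are in mm, angles in rad, forces in N, time in s.
With the tool pointing down it reaches from about 350 to 975 mm from the base axis. Payload 7.1 kg.
Tool frame: the origin (TCP) lies midway between the tips of the shut fingers; the grasp point (between the pads) lies 19 mm behind it (ctrl.grip_point_offset is the distance from the TCP to the grasp point, in mm); z points along the fingers, y is the line along which they close (so a half turn about z gives the same grasp; the last joint's range is limited). The gripper opens to 88 mm and grips with 3 to 60 N. Pads are 20 mm wide; open, the fingers measure 115 mm over their backs; the gripper's body (75 mm by 178 mm) begins 61 mm behind the grasp point.
Start: joints at [1.219, 0.423, 1.63, -0, 1.089, -0.019], TCP at [204.15, 590.701, 222.675] pointing down, gripper open.
Joint ranges: [-3, 3], [-0.9, 2.11], [0.09, 2.58], [-1.31, 4.45], [0.11, 2.69], [-2.54, 2.54]. Speed limits (rad/s): [2.39, 2.39, 3.01, 3.14, 3.14, 3.14].

INTERFACE

Orientations are given as a rotation vector (axis times angle).
In Python, from workcell import get_obs, optics, close_job, spotter, ctrl gives the robot as it stands. The module is installed in compiled form; this text tells all that it offers.
- The arm moves only by the tool move_arm, never from a script. Its argument "rows" is a list of rows, each a list of 5 numbers: the shift along the tool's x, y, z in cm, then the turn about the tool's z in degrees, then the opening in per cent of the stroke, from 0 (shut) to 100 (fully open). A call has 1 to 10 rows; each row shifts and turns the commanded pose from where the row before left it, along the tool's axes as they then stand; what a row does not reach is not made up. A row lasts 1/8 s, in which the tool goes at most 62.5 mm and 10.7 degrees, less where a joint would pass 70% of its speed; a pose out of reach is approached as far as the arm can. A call with a gripper value outside its range is refused whole. The fingers move at their own pace and stop on an object; the grip force is fixed at half the most. Time passes only in rows, so rows that do not move let the fingers close. It gives the time, the measured TCP pose, the force, the opening and the grip force at its end, in the units of the state.
- get_obs(): the state, without advancing time (a new reading comes with each control period).
- optics.get_image(name): name is "scene" or "top" or "wrist"; returns the picture (400x640x3 uint8, blue, green, red); there is no depth.
- optics.calibration(name): a dict with "camera_matrix" (3x3 intrinsics, pixels), "xyz" and "orientation" of the camera in the world. Camera axes: x right, y down, z forward; pixel columns grow to the right and rows downward; lengths in mm; the calibration is good to about 2 mm. A picture is of the moment at which its call begins: read the wrist's pose just before it. calibration takes no time and is no camera call; for the wrist camera it gives the pose at the moment of the call.
- close_job(): hands the job in; it is judged then, once.
Trained networks look in the newest picture that a camera, given by its name, has taken for a name from the list of things; names that differ only in an ending like _2 or _b are one class to them, and where a whole thing is asked for, a point or a joint stands for the part that bears it (a point fixed in the world has none). Each returns a list of dicts, best first, with "conf" (0 to 1); they miss things now and then, are a little off and sometimes report something else, mostly with a low value. They report only what shows in the picture. A call takes as long as a camera call. They do not tell look-alikes from the thing itself.
- spotter.find_in(camera, label): "point" ([column, row] in pixels, amid what is visible of it).
- spotter.regions_of(camera, label): "region" (400x640 bool, what is visible of it) and "point" ([column, row] in pixels, amid what is visible of it).
The state is a dict: "t": time; "qpos": joint angles; "qvel": joint speeds; "joint_torque": joint torques, N m; "ee_pos": TCP position; "orientation": TCP orientation; "ft_force": force on the tool from outside, world axes, zero at the start; "moment": the same for the moment, N m; "width": finger opening in mm; "grasp_force": force on a finger pad.
Only numpy, scipy, OpenCV 4.12 (cv2) and the standard library are available. Lean on these libraries where they do the work, as an engineer would, in place of code of your own. Each camera call takes 0.05 s, during which the arm holds its last target. There are 200 camera calls.

TASK

The grub screw in the hub of this belt pulley has ended up out of sight underneath. Using light fingertip pressure on the pulley's rubber face, roll the free-spinning pulley round until the screw's socket faces straight up and leave it at rest like that; then take the largest of the three T-handle hex keys out of its stand and leave it standing upright, fully home in the screw's socket. Do not lean on the pulley, do not force the key or use it to turn the pulley, and do not disturb anything else on the desk.

Things in the scene. Friction and masses are not known exactly. Their poses are not given: they have to be found in the camera images.
- unit: Grey steel frame, fixed, on levelling feet 0 to 8 mm high, carrying the pulley in two bearings. Base plate 200 mm (x) by 270 mm (y), 12 mm thick. Origin on the plate's underside straight below the middle of the pulley's face; z up; y parallel to the level axle, which lies 105 mm above the origin. Bearing housings, to 139 mm high and 44 mm thick along y, stand at y = -78 and +122 mm.
- pulley: Free-spinning belt pulley (drag 0.05 N m, no stops). Rubber face 160 mm in diameter, 100 mm wide (y -50 to +50), top 185 mm above the frame's origin; 5 to 12 N of fingertip press turns it, keep knocks and presses below 40 N. Round steel hub 72 mm in diameter stands out at y 50 to 92 mm. Origin on the axle mid-face; y along the axle; z from the axle out through the screw's socket: up when the screw is on top.
- screw (a point): Mouth of the grub screw's socket in the hub, at y = +71 mm and 34 mm from the axle, on a flat 22 mm square; z points out of it. Socket 11.5 mm wide, 22 mm deep, 1.5 mm chamfer. It starts hidden on the underside; on top it is 139 mm above the frame's origin, 21 mm beside the rubber face, whose top is 46 mm higher.
- stand: Grey block, fixed, 60 mm (x) by 220 mm (y), 50 mm high, with three holes of 11 mm, 42 mm deep, 75 mm apart in a row along its y axis; a hex key stands in each, in any order, with its crossbar along the stand's x axis. Origin under its middle.
- key_large: Largest T-handle hex key, 120 g: 10 mm steel shank, tip slightly tapered; black crossbar 90 mm long (x), 20 mm wide (y), 24 mm high, centred 125 mm above the tip; below it a neck 20 mm in diameter reaches down to 95 mm above the tip. Origin at the tip, z up the shank. In the stand its tip is 8 mm above the desk.
- key_grip (a point): Middle of the large key's crossbar, 125 mm above its tip: the place to pinch it, across the 20 mm width.
- key_tip (a point): Tip of the large key's shank (its origin).
- key_medium: T-handle hex key with a 70 mm crossbar 17 mm wide, centred 112 mm above its tip, standing in the stand; to be left there. Origin at its tip.
- key_small: T-handle hex key with a 54 mm crossbar 15 mm wide, centred 102 mm above its tip, standing in the stand; to be left there. Origin at its tip.
- grease_tin: Round tin, 76 mm in diameter, 54 mm high, between the pulley frame and the key stand; bystander. Origin under its middle.
- bearing: Spare ball bearing, 52 mm in diameter, 15 mm high, lying by the key stand; bystander. Origin under its middle.
- spanner: Spanner 170 mm long lying on the robot's side of the key stand; bystander.
- tape_roll: Roll of parcel tape, 100 mm in diameter, 50 mm high, near the robot; bystander.
- mailer: Flat cardboard parcel, 115 by 160 by 30 mm, near the robot; bystander.
- mouse: Black computer mouse, 105 by 62 mm, 34 mm high, at the far side; bystander.
There are look-alikes about, which are no part of the job. Leave any blue or purple look-alike of the key_large alone.

How it is judged:
By the outcome, as a careful person would: the job done as asked, in the order asked, and still so for the second after the job is handed in, with the robot touching nothing.
It also fails if it takes over 72 s, if anything falls off the work surface, if the arm or the gripper's body presses on something with over 40 N, if the wrist force passes 120 N, or if a joint passes its speed limit or range.

## Working session

There is one attempt and no reset: what is moved stays moved. The work goes in short steps, Python scripts to look and compute and a tool call to move; the robot and the scene stay as the last step left them, time stands still between calls to the robot, and variables do not carry over. Pictures are saved under pics/ and viewed, at most 14 in all, crops included, and the job is handed in when it is done.

Besides the shell and the picture viewer there is one more tool, called after "Call:" by a JSON object that holds its "op" and its "data". move_arm: Moves the arm, as the interface text tells. Its arguments: {"type":"object","properties":{"rows":{"type":"array","items":{"type":"array","items":{"type":"number"}}}},"required":["rows"]}

```bash
mkdir -p pics; cat > h.py <<'E'
import numpy as np, cv2
from scipy.spatial.transform import Rotation as R
from workcell import get_obs, optics, close_job, spotter, ctrl
def cam(n):
    c=optics.calibration(n); o=np.array(c["orientation"],float)
    Rm=R.from_rotvec(o.ravel()).as_matrix() if o.size==3 else o
    return np.array(c["camera_matrix"]),np.array(c["xyz"]),Rm
def ray(n,p):
    K,x,Rm=cam(n); d=Rm@np.linalg.inv(K)@np.array([p[0],p[1],1.]); return x,d/np.linalg.norm(d)
def atz(n,p,z):
    x,d=ray(n,p); return x+d*(z-x[2])/d[2]
def proj(n,P):
    K,x,Rm=cam(n); q=(np.atleast_2d(P)-x)@Rm@K.T; return q[:,:2]/q[:,2:]
def shot(n,f):
    im=optics.get_image(n); cv2.imwrite("pics/"+f,im); return im
def st():
    s=get_obs(); return {k:np.round(s[k],3).tolist() for k in("t","ee_pos","orientation","ft_force","width","grasp_force","qpos")}
E
python3 - <<'E'
from h import *
print(st(), ctrl.grip_point_offset)
print(R.from_rotvec(get_obs()["orientation"]).as_matrix().round(3))
shot("scene","s0.png");shot("top","t0.png")
for n in("scene","top"):
    print(n,cam(n)[1])
    for l in("unit","pulley","stand","key_large","key_grip","key_medium","key_small","grease_tin","screw"):
        print(l,[(np.round(d["point"]).tolist(),round(d["conf"],2)) for d in spotter.find_in(n,l)][:4])
E
```

```text
{'t': 0.0, 'ee_pos': [203.973, 590.168, 221.916], 'orientation': [-0.52, -3.098, 0.002], 'ft_force': [0.719, -0.296, 0.507], 'width': 87.715, 'grasp_force': 0.0, 'qpos': [1.219, 0.424, 1.631, 0.0, 1.089, -0.019]} 18.700000000000003
[[-0.945  0.327 -0.001]
 [ 0.327  0.945 -0.001]
 [ 0.    -0.002 -1.   ]]
scene [1141.3992141   496.36821662  603.84516566]
unit []
pulley [([232.0, 151.0], 0.64)]
stand [([373.0, 247.0], 0.84)]
key_large [([396.0, 291.0], 0.98), ([333.0, 175.0], 0.96), ([486.0, 248.0], 0.91), ([381.0, 214.0], 0.81)]
key_grip [([399.0, 284.0], 0.85), ([383.0, 211.0], 0.84), ([328.0, 170.0], 0.75), ([490.0, 245.0], 0.65)]
key_medium [([408.0, 239.0], 0.67)]
key_small [([352.0, 206.0], 0.75)]
grease_tin [([276.0, 258.0], 0.85), ([232.0, 152.0], 0.33)]
screw [([232.0, 150.0], 0.71)]
top [ 394.67957924   52.63071582 1064.71997261]
unit [([434.0, 215.0], 0.78)]
pulley [([451.0, 211.0], 0.75)]
stand [([281.0, 216.0], 0.83)]
key_large [([345.0, 238.0], 0.92), ([184.0, 225.0], 0.74), ([269.0, 204.0], 0.57), ([226.0, 152.0], 0.53)]
key_grip [([184.0, 223.0], 0.96), ([342.0, 237.0], 0.75), ([220.0, 149.0], 0.67), ([266.0, 203.0], 0.65)]
key_medium [([236.0, 200.0], 0.61), ([265.0, 206.0], 0.37)]
key_small [([298.0, 215.0], 0.5)]
grease_tin [([329.0, 161.0], 0.6)]
screw [([449.0, 211.0], 0.83), ([333.0, 156.0], 0.73), ([283.0, 307.0], 0.54), ([280.0, 213.0], 0.25)]
```

```bash
python3 - <<'E'
import cv2
for f in("s0","t0"):
    cv2.imwrite(f"pics/{f}b.png",cv2.resize(cv2.imread(f"pics/{f}.png"),(800,500),interpolation=cv2.INTER_CUBIC))
E
```

```text
(no output)
```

View pics/s0b.png

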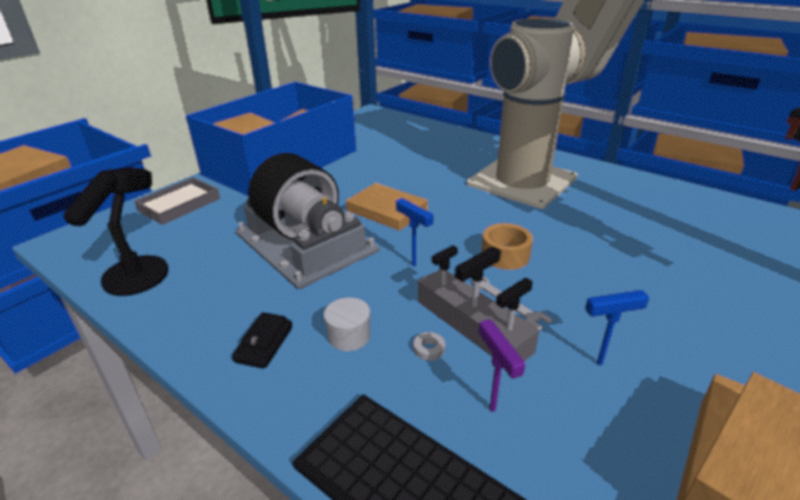

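View pics/t0b.png

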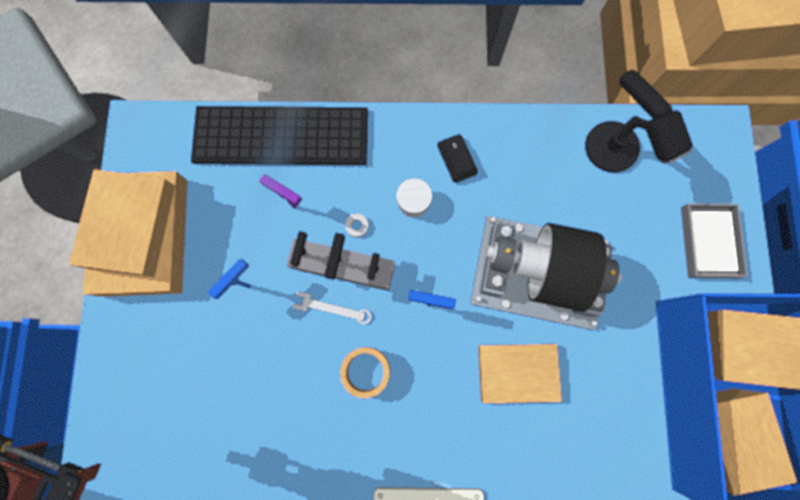

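The scene shows the pulley unit, with its hub to +y, and the stand with three black keys.

Pixels in the original top image:
- **Black keys in the stand:** (240,199), (268,204) and (299,213). The middle one has the longest bar.
- **Look-alikes:** blue at (184,222) and (345,239), purple at (224,152).

I choose the black middle key and will check it in a crop.

```bash
python3 - <<'E'
from h import *
im=cv2.imread("pics/t0.png")
c=np.zeros((600,800,3),np.uint8)
a=cv2.resize(im[165:270,370:505],None,fx=4,fy=4,interpolation=cv2.INTER_CUBIC);c[:420,:540]=a
b=cv2.resize(im[180:235,225:320],None,fx=3.2,fy=3.2,interpolation=cv2.INTER_CUBIC);c[424:600,:304]=b
cv2.imwrite("pics/c1.png",c)
for p in[(240,199),(268,204),(299,213)]: print(atz("top",p,133).round())
print("pulley",atz("top",(464,213),185).round(), "tin",atz("top",(332,157),54).round())
print(proj("top",[[0,0,0],[600,0,0],[600,-100,0],[600,-100,185]]).round(1))
E
```

```text
[571. 255. 133.]
[559. 187. 133.]
[538. 111. 133.]
pulley [ 533. -266.  185.] tin [703.  31.  54.]
[[342.9 437.2]
 [342.6 198.5]
 [378.8 198.8]
 [390.  183.7]]
```

View pics/c1.png

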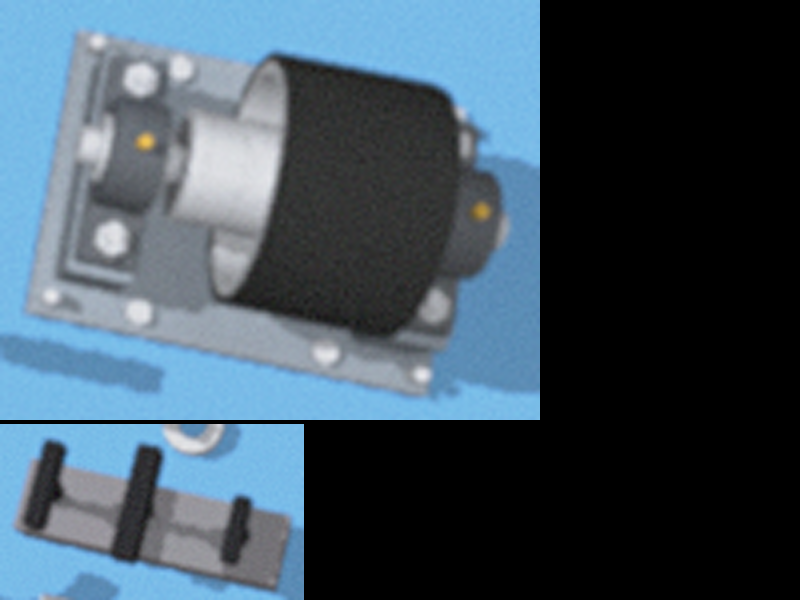

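```bash
cat >> h.py <<'E'
UO=np.array([0,0]);
E
python3 - <<'E'
from h import *
f=lambda c:((c[0]+.5)/4-.5+370,(c[1]+.5)/4-.5+165)
for off in(0,4,8):
    n1=atz("top",f((146,141)),141+off);n2=atz("top",f((482,211)),141+off)
    L=np.linalg.norm(n1-n2);e=(n1-n2)/L
    print(off,L.round(1),"yaw",np.degrees(np.arctan2(-e[0],e[1])).round(2),"O",(n2+e*78).round(1),"screw",(n2+e*149).round(1))
C=[atz("top",f(c),16) for c in((80,32),(27,312),(425,393))]
print(np.linalg.norm(C[0]-C[1]),np.linalg.norm(C[1]-C[2]),((C[0]+C[2])/2).round(1),
 np.degrees(np.arctan2(C[1][0]*-1+C[2][0],C[1][1]-C[2][1])))
g=lambda c:((c[0]+.5)/3.2-.5+225,(c[1]-424+.5)/3.2-.5+180)
# crossbar ends at top z=145 for large, medium 128.. small 
A=atz("top",g((149,450)),145);B=atz("top",g((126,556)),145);print("large",A,B,(A+B)/2,np.linalg.norm(A-B),np.degrees(np.arctan2(A[1]-B[1],A[0]-B[0])))
S=[atz("top",g(c),50) for c in((36,463),(15,529),(278,588),(291,518))];print("stand",np.mean(S,0),[np.linalg.norm(S[i]-S[i-1]).round() for i in range(4)],np.degrees(np.arctan2(-(S[1]-S[2])[0],(S[1]-S[2])[1])))
E
```

```text
0 201.7 yaw -11.61 O [ 545.9 -266.3  141. ] screw [ 560.2 -196.8  141. ]
4 200.8 yaw -11.61 O [ 545.3 -264.6  145. ] screw [ 559.6 -195.1  145. ]
8 200.0 yaw -11.61 O [ 544.8 -262.9  149. ] screw [ 559.  -193.3  149. ]
196.71374077793575 265.75444488459647 [ 549.  -239.4   16. ] -11.024439400383603
large [596.95213271 178.52414582 145.        ] [516.67640824 192.8195647  145.        ] [556.81427047 185.67185526 145.        ] 81.53864691489191 -10.097325842072557
stand [555.70809201 185.0040957   50.        ] [np.float64(216.0), np.float64(57.0), np.float64(221.0), np.float64(58.0)] -12.155379211904853
```

```bash
cat >> h.py <<'E'
def to(P,yaw=None):
    "tool-frame shift (cm) to world P, and tool-z turn (deg) to bring tool y to unit yaw"
    s=get_obs();M=R.from_rotvec(s["orientation"]).as_matrix()
    cur=np.degrees(np.arctan2(-M[0,1],M[1,1]));t=0
    if yaw is not None:
        t=cur-yaw;M=M@R.from_euler('z',t,degrees=True).as_matrix()
    return (M.T@(np.array(P)-s["ee_pos"])/10).round(2).tolist(),round(t,1),"yaw",round(cur,2)
E
python3 - <<'E'
from h import *
print(to([545,185,320],-11.6),to([545,-265,320],-11.6))
s=get_obs();K,x,M=cam("wrist");T=R.from_rotvec(s["orientation"]).as_matrix()
print(K,(T.T@(x-s["ee_pos"])).round(1),(T.T@M).round(3))
E
```

```text
([-41.55, -32.89, -9.73], np.float64(-7.5), 'yaw', np.float64(-19.07)) ([-50.6, -76.97, -9.74], np.float64(-7.5), 'yaw', np.float64(-19.07))
[[291.1734775    0.         318.26475412]
 [  0.         291.1734775  202.73306656]
 [  0.           0.           1.        ]] [  80.8   -1.5 -161.7] [[-0.001 -0.956 -0.294]
 [ 1.    -0.001 -0.001]
 [ 0.001 -0.294  0.956]]
```

Call:
{"op": "move_arm", "data": {"rows": [[0,0,0,-7.5,0],[-4.6,-3.65,-1.1,0,0],[-4.6,-3.65,-1.1,0,0],[-4.6,-3.65,-1.1,0,0],[-4.6,-3.65,-1.1,0,0],[-4.6,-3.65,-1.1,0,0],[-4.6,-3.65,-1.1,0,0],[-4.6,-3.65,-1.1,0,0],[-4.6,-3.65,-1.1,0,0],[-4.6,-3.65,-1.1,0,0]]}}

```text
t: 2.25
ee_pos: [544.9, 184.2, 322.3]
orientation: [0.317, 3.125, 0.001]
ft_force: [1.2, 0.8, 1.1]
width: 0.6
grasp_force: 0.0
```

```bash
python3 - <<'E'
from h import *
print(st());shot("wrist","w1.png")
for l in("key_large","key_grip","stand"): print(l,[(np.round(d["point"]).tolist(),round(d["conf"],2),atz("wrist",d["point"],133 if l!="stand" else 50).round()) for d in spotter.find_in("wrist",l)][:4])
print(to([545,-265,300],-11.6),to([545,-265,215],-11.6))
E
```

```text
{'t': 2.25, 'ee_pos': [544.918, 184.222, 322.297], 'orientation': [0.317, 3.125, 0.001], 'ft_force': [1.177, 0.811, 1.065], 'width': 0.584, 'grasp_force': 0.0, 'qpos': [0.305, 0.249, 1.641, 0.0, 1.25, -1.064]}
key_large [([483.0, 121.0], 0.96, array([516., 382., 133.])), ([421.0, 264.0], 0.7, array([687., 292., 133.])), ([323.0, 189.0], 0.61, array([558., 185., 133.])), ([164.0, 158.0], 0.56, array([481.,   4., 133.]))]
key_grip [([324.0, 188.0], 0.85, array([554., 187., 133.])), ([420.0, 265.0], 0.68, array([686., 293., 133.])), ([482.0, 119.0], 0.61, array([511., 382., 133.]))]
stand [([310.0, 171.0], 0.58, array([544., 170.,  50.])), ([210.0, 308.0], 0.57, array([744., -53.,  50.]))]
([-9.13, -44.07, 2.15], np.float64(-0.1), 'yaw', np.float64(-11.71)) ([-9.13, -44.07, 10.65], np.float64(-0.1), 'yaw', np.float64(-11.71))
```

View pics/w1.png

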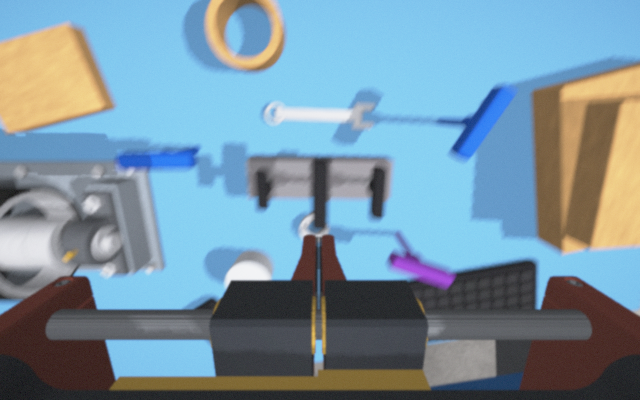

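The view is flipped, with the robot side up. The large key is in the middle of the stand at (320,190), giving a grip near (555,187). The hub is at the left. Now I'll move over the pulley.

Call:
{"op": "move_arm", "data": {"rows": [[-1.1,-5.5,0,0,0],[-1.1,-5.5,0,0,0],[-1.1,-5.5,0,0,0],[-1.1,-5.5,0,0,0],[-1.1,-5.5,0,0,0],[-1.1,-5.5,0,0,0],[-1.3,-5.5,2,0,0],[-1.2,-5.5,3,0,0],[0,0,4,0,0]]}}

```text
t: 3.58
ee_pos: [545.3, -264.2, 231.8]
orientation: [0.319, 3.123, -0.002]
ft_force: [0.7, 0.5, -0.4]
width: 0.6
grasp_force: 0.0
```

Call:
{"op": "move_arm", "data": {"rows": [[0,0,1.5,0,0],[0,0,0.5,0,0],[0,0,0.2,0,0],[0,0,0,0,0]]}}

```text
t: 4.08
ee_pos: [545.6, -262.0, 211.5]
orientation: [0.315, 3.124, -0.001]
ft_force: [0.1, -0.2, 1.0]
width: 0.6
grasp_force: 0.0
```

Call:
{"op": "move_arm", "data": {"rows": [[0,0,0.7,0,0],[0,0,0.7,0,0],[0,0,0,0,0]]}}

```text
t: 4.45
ee_pos: [544.3, -262.1, 195.5]
orientation: [-0.317, -3.124, -0.001]
ft_force: [-0.6, -0.5, 0.2]
width: 0.5
grasp_force: 0.0
```

Call:
{"op": "move_arm", "data": {"rows": [[0,0,0.3,0,0],[0,0,0,0,0]]}}

```text
t: 4.7
ee_pos: [544.7, -262.3, 193.1]
orientation: [-0.317, -3.125, -0.0]
ft_force: [-0.5, 0.4, 0.3]
width: 0.5
grasp_force: 0.0
```

Call:
{"op": "move_arm", "data": {"rows": [[0,0,0.2,0,0],[0,0,0,0,0]]}}

```text
t: 4.95
ee_pos: [544.7, -262.3, 191.1]
orientation: [-0.317, -3.125, -0.0]
ft_force: [-0.4, -0.5, -0.1]
width: 0.7
grasp_force: 0.0
```

Call:
{"op": "move_arm", "data": {"rows": [[0,0,0.15,0,0],[0,0,0,0,0]]}}

```text
t: 5.2
ee_pos: [544.7, -262.3, 189.7]
orientation: [-0.317, -3.125, -0.0]
ft_force: [-0.5, -0.4, -0.4]
width: 0.5
grasp_force: 0.0
```

Call:
{"op": "move_arm", "data": {"rows": [[0,0,0.1,0,0],[0,0,0,0,0]]}}

```text
t: 5.45
ee_pos: [544.7, -262.3, 188.7]
orientation: [-0.317, -3.125, -0.0]
ft_force: [-0.1, 0.3, -0.2]
width: 0.7
grasp_force: 0.0
```

Call:
{"op": "move_arm", "data": {"rows": [[0,0,0.1,0,0],[0,0,0,0,0]]}}

```text
t: 5.7
ee_pos: [544.7, -262.3, 187.7]
orientation: [-0.317, -3.125, -0.0]
ft_force: [0.3, 0.1, -0.5]
width: 0.6
grasp_force: 0.0
```

Call:
{"op": "move_arm", "data": {"rows": [[0,0,0.1,0,0],[0,0,0,0,0]]}}

```text
t: 5.95
ee_pos: [544.7, -262.3, 186.7]
orientation: [-0.317, -3.125, -0.0]
ft_force: [0.4, 0.9, 0.2]
width: 0.2
grasp_force: 0.0
```

Call:
{"op": "move_arm", "data": {"rows": [[0,0,0.1,0,0],[0,0,0,0,0]]}}

```text
t: 6.2
ee_pos: [544.7, -262.3, 185.7]
orientation: [-0.317, -3.125, -0.0]
ft_force: [-0.4, 0.5, -0.8]
width: 0.4
grasp_force: 0.0
```

Call:
{"op": "move_arm", "data": {"rows": [[0,0,0.1,0,0],[0,0,0,0,0]]}}

```text
t: 6.45
ee_pos: [545.4, -262.5, 185.5]
orientation: [0.316, 3.124, -0.001]
ft_force: [-0.1, 1.2, 4.7]
width: 0.4
grasp_force: 2.3
```

Call:
{"op": "move_arm", "data": {"rows": [[0,0,0.06,0,0],[-0.7,0,0,0,0],[-0.7,0,0.01,0,0],[-0.7,0,0.07,0,0]]}}

```text
t: 6.95
ee_pos: [566.2, -266.7, 184.3]
orientation: [0.316, 3.124, -0.001]
ft_force: [-0.4, 0.0, 5.2]
width: 0.0
grasp_force: 2.4
```

Call:
{"op": "move_arm", "data": {"rows": [[-0.7,0,0.12,0,0],[-0.7,0,0.18,0,0],[0,0,0,0,0]]}}

```text
t: 7.32
ee_pos: [580.2, -269.6, 180.6]
orientation: [0.316, 3.124, -0.001]
ft_force: [2.5, 0.8, 5.4]
width: 0.5
grasp_force: 3.0
```

Call:
{"op": "move_arm", "data": {"rows": [[0,0,-2.0,0,0],[4,0,0,0,0],[4,0,0,0,0],[0,0,2.1,0,0],[0,0,0.3,0,0],[-0.75,0,-0.32,0,0],[-0.75,0,-0.23,0,0],[-0.75,0,-0.16,0,0],[-0.75,0,-0.08,0,0]]}}

```text
t: 8.45
ee_pos: [531.4, -259.6, 185.1]
orientation: [0.316, 3.124, -0.001]
ft_force: [-1.0, 1.0, 5.0]
width: 0.4
grasp_force: 2.6
```

Call:
{"op": "move_arm", "data": {"rows": [[-0.75,0,-0.02,0,0],[-0.75,0,0,0,0],[-0.75,0,0,0,0],[-0.75,0,0.02,0,0],[-0.75,0,0.08,0,0],[-0.75,0,0.16,0,0],[-0.75,0,0.23,0,0],[0,0,0,0,0]]}}

```text
t: 9.45
ee_pos: [582.7, -270.1, 179.6]
orientation: [0.316, 3.124, -0.001]
ft_force: [2.6, 0.5, 5.3]
width: 0.6
grasp_force: 3.0
```

```bash
python3 - <<'E'
from h import *
im=shot("top","t2.png")
for n in("top",):
    print([(np.round(d["point"]).tolist(),round(d["conf"],2)) for d in spotter.find_in(n,"screw")][:4])
im2=shot("scene","s2.png");print([(np.round(d["point"]).tolist(),round(d["conf"],2)) for d in spotter.find_in("scene","screw")][:4])
a=cv2.resize(im[165:265,370:505],(540,400),interpolation=cv2.INTER_CUBIC);b=cv2.resize(im2[110:190,190:300],(260,189),interpolation=cv2.INTER_CUBIC)
c=np.zeros((400,800,3),np.uint8);c[:,:540]=a;c[:189,540:]=b;cv2.imwrite("pics/c2.png",c)
E
```

```text
[([445.0, 216.0], 0.68)]
[([232.0, 150.0], 0.97), ([410.0, 240.0], 0.56)]
```

View pics/c2.png

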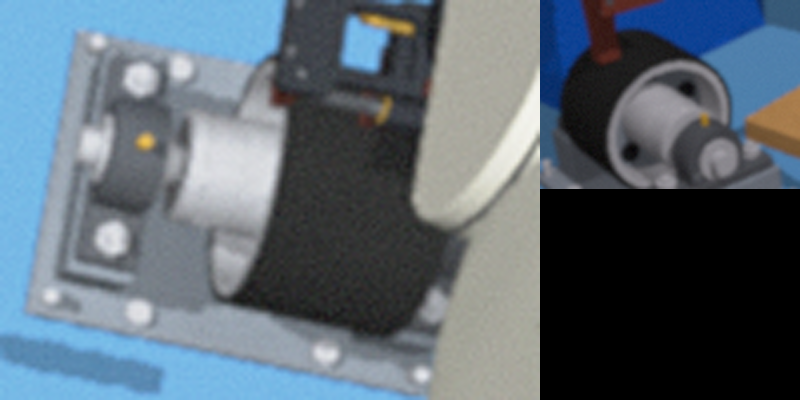

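The scene view now shows the pulley's web holes, so it has turned. The screw is still hidden, so I'll do another stroke.

Call:
{"op": "move_arm", "data": {"rows": [[0,0,-2.0,0,0],[4.1,0,0,0,0],[4.1,0,0,0,0],[0,0,2.1,0,0],[0,0,0.25,0,0],[-0.75,0,-0.32,0,0],[-0.75,0,-0.23,0,0],[-0.75,0,-0.16,0,0],[-0.75,0,-0.08,0,0]]}}

```text
t: 10.78
ee_pos: [532.3, -259.7, 185.2]
orientation: [0.316, 3.123, -0.001]
ft_force: [-0.6, 1.5, 5.8]
width: 0.5
grasp_force: 3.0
```

Call:
{"op": "move_arm", "data": {"rows": [[-0.75,0,-0.02,0,0],[-0.75,0,0,0,0],[-0.75,0,0,0,0],[-0.75,0,0.02,0,0],[-0.75,0,0.08,0,0],[0,0,0,0,0]]}}

```text
t: 11.52
ee_pos: [569.0, -267.2, 183.7]
orientation: [0.316, 3.123, -0.001]
ft_force: [1.7, 1.7, 6.5]
width: 0.8
grasp_force: 3.5
```

```bash
python3 - <<'E'
from h import *
im=shot("top","t3.png");a=cv2.imread("pics/t2.png")
# change in hub area
h=im[185:235,410:442].astype(int)-a[185:235,410:442];d=np.abs(h).sum(2)
print(d.max(),np.argwhere(d>70)[:40].tolist()); print([(np.round(d["point"]).tolist(),round(d["conf"],2)) for d in spotter.find_in("top","screw")][:4])
# crest line of hub: from axle geometry
O=np.array([545,-264.5]);ey=np.array([.201,.98]);ex=np.array([.98,-.201])
for th in(-90,-60,-30,0,30): 
    P=O+ey*71+ex*34*np.sin(np.radians(th)); print(th,proj("top",[*P,105.6+34*np.cos(np.radians(th))]).round(1))
E
```

```text
401 [[0, 28], [3, 30], [3, 31], [4, 30], [6, 28], [6, 29], [7, 27], [7, 28], [7, 29], [7, 30], [7, 31], [8, 27], [8, 28], [8, 29], [8, 30], [8, 31], [9, 26], [9, 27], [9, 28], [9, 29], [9, 30], [9, 31], [10, 26], [10, 27], [10, 28], [10, 29], [10, 30], [10, 31], [11, 26], [11, 27], [11, 28], [11, 29], [11, 30], [11, 31], [12, 27], [12, 28], [12, 29], [12, 30], [12, 31], [13, 28]]
[([444.0, 217.0], 0.67)]
-90 [[421.2 220.6]]
-60 [[423.2 217.8]]
-30 [[425.4 212.1]]
0 [[427.  204.9]]
30 [[427.6 198.4]]
```

```bash
cat >> h.py <<'E'
def hubscan(im):
    O=np.array([545,-264.5]);ey=np.array([.201,.98]);ex=np.array([.98,-.201]);g=cv2.cvtColor(im,cv2.COLOR_BGR2GRAY)
    for y in (60,71,85):
        v=[]
        for th in range(-80,90,10):
            P=O+ey*y+ex*36*np.sin(np.radians(th)); p=proj("top",[*P,105.6+36*np.cos(np.radians(th))])[0]
            v.append(int(cv2.getRectSubPix(g,(1,1),(float(p[0]),float(p[1])))[0,0]))
        print(y,v)
E
python3 - <<'E'
from h import *
for f in("t0","t2","t3"): hubscan(cv2.imread(f"pics/{f}.png"))
E
```

```text
60 [128, 141, 162, 177, 195, 204, 215, 219, 220, 216, 207, 197, 183, 169, 168, 174, 176]
71 [125, 144, 162, 181, 195, 209, 217, 222, 221, 219, 209, 196, 178, 153, 133, 129, 129]
85 [128, 146, 165, 181, 192, 212, 215, 220, 217, 219, 209, 194, 177, 156, 140, 133, 135]
60 [130, 140, 157, 174, 188, 208, 212, 217, 216, 216, 208, 195, 181, 167, 161, 167, 167]
71 [136, 151, 162, 178, 193, 206, 215, 221, 219, 217, 207, 191, 175, 152, 134, 130, 131]
85 [126, 144, 164, 180, 192, 202, 220, 217, 216, 217, 203, 187, 171, 151, 138, 132, 131]
60 [128, 140, 162, 177, 187, 199, 214, 219, 217, 214, 211, 195, 180, 164, 160, 164, 164]
71 [118, 138, 169, 205, 160, 149, 210, 220, 218, 219, 209, 192, 178, 153, 134, 129, 129]
85 [129, 142, 167, 186, 196, 203, 211, 217, 221, 217, 204, 191, 173, 155, 144, 137, 137]
```

Call:
{"op": "move_arm", "data": {"rows": [[0,0,-2.0,0,0],[5.4,0,0,0,0],[0,0,1.9,0,0],[0,0,0.22,0,0],[-0.75,0,-0.16,0,0],[-0.75,0,-0.08,0,0],[-0.75,0,-0.02,0,0],[-0.75,0,0,0,0],[-0.75,0,0,0,0],[-0.5,0,0,0,0]]}}

```text
t: 12.88
ee_pos: [557.5, -264.8, 185.3]
orientation: [0.316, 3.124, -0.0]
ft_force: [0.6, 2.0, 4.4]
width: 0.4
grasp_force: 2.5
```

```bash
cat >> h.py <<'E'
def ang(im):
    O=np.array([545,-264.5]);ey=np.array([.201,.98]);ex=np.array([.98,-.201]);g=cv2.cvtColor(im,cv2.COLOR_BGR2GRAY)
    t=np.arange(-60,61,4);V=[]
    for th in t:
        P=O+ey*71+ex*34*np.sin(np.radians(th)); p=proj("top",[*P,105.6+34*np.cos(np.radians(th))])[0]
        V.append(int(cv2.getRectSubPix(g,(1,1),(float(p[0]),float(p[1])))[0,0]))
    print(dict(zip(t.tolist(),V)))
E
python3 - <<'E'
from h import *
ang(cv2.imread("pics/t3.png")); ang(shot("top","t4.png"))
print([(np.round(d["point"]).tolist(),round(d["conf"],2)) for d in spotter.find_in("top","screw")][:4]); print(st())
E
```

```text
{-60: 185, -56: 200, -52: 203, -48: 196, -44: 170, -40: 146, -36: 134, -32: 143, -28: 169, -24: 196, -20: 212, -16: 219, -12: 222, -8: 220, -4: 219, 0: 218, 4: 219, 8: 221, 12: 219, 16: 216, 20: 211, 24: 206, 28: 201, 32: 194, 36: 189, 40: 183, 44: 178, 48: 170, 52: 162, 56: 156, 60: 149}
{-60: 167, -56: 173, -52: 179, -48: 186, -44: 192, -40: 195, -36: 198, -32: 205, -28: 212, -24: 215, -20: 206, -16: 170, -12: 127, -8: 112, -4: 124, 0: 141, 4: 184, 8: 214, 12: 221, 16: 218, 20: 212, 24: 206, 28: 199, 32: 193, 36: 188, 40: 183, 44: 177, 48: 170, 52: 165, 56: 159, 60: 154}
[([444.0, 218.0], 0.56)]
{'t': 12.975, 'ee_pos': [557.807, -264.92, 185.234], 'orientation': [0.316, 3.123, -0.001], 'ft_force': [0.55, 1.565, 5.443], 'width': 0.598, 'grasp_force': 3.046, 'qpos': [-0.463, 0.455, 1.677, 0.0, 1.008, -1.832]}
```

Call:
{"op": "move_arm", "data": {"rows": [[-0.35,0,0.0,0,0],[-0.35,0,0.02,0,0],[0,0,0,0,0],[0,0,-0.5,0,0],[0,0,-3.0,0,0],[3,4.0,-3,0,0],[3,4.0,-3,0,0],[0,0,0,0,0]]}}

```text
t: 13.98
ee_pos: [519.5, -173.9, 281.5]
orientation: [0.313, 3.124, -0.001]
ft_force: [0.8, -0.5, 0.1]
width: 0.3
grasp_force: 0.0
```

```bash
python3 - <<'E'
from h import *
print(st()); ang(shot("top","t5.png"))
im=shot("wrist","w5.png"); print(proj("wrist",[[559.3,-195,139.6],[545,-264.5,185.6]]).round(1))
print([(np.round(d["point"],1).tolist(),round(d["conf"],2),atz("wrist",d["point"],139.6).round(1)) for d in spotter.find_in("wrist","screw")][:4])
p=proj("wrist",[559.3,-195,139.6])[0]; cx,cy=np.clip(p.astype(int),[100,75],[540,325]);print(cx,cy)
cv2.imwrite("pics/c5.png",cv2.resize(im[cy-75:cy+75,cx-100:cx+100],(800,600),interpolation=cv2.INTER_CUBIC))
E
```

```text
{'t': 13.975, 'ee_pos': [519.498, -173.925, 281.513], 'orientation': [0.313, 3.124, -0.001], 'ft_force': [0.767, -0.475, 0.15], 'width': 0.334, 'grasp_force': 0.0, 'qpos': [-0.345, 0.243, 1.746, -0.0, 1.15, -1.716]}
{-60: 162, -56: 171, -52: 175, -48: 172, -44: 150, -40: 112, -36: 90, -32: 92, -28: 109, -24: 127, -20: 118, -16: 78, -12: 59, -8: 62, -4: 71, 0: 98, 4: 138, 8: 179, 12: 203, 16: 210, 20: 208, 24: 202, 28: 194, 32: 188, 36: 183, 40: 178, 44: 173, 48: 166, 52: 159, 56: 154, 60: 149}
[[310.1 229. ]
 [235.2 247.1]]
[([245.1, 218.6], 0.86, array([ 532.5, -262.8,  139.6]))]
310 229
```

View pics/c5.png

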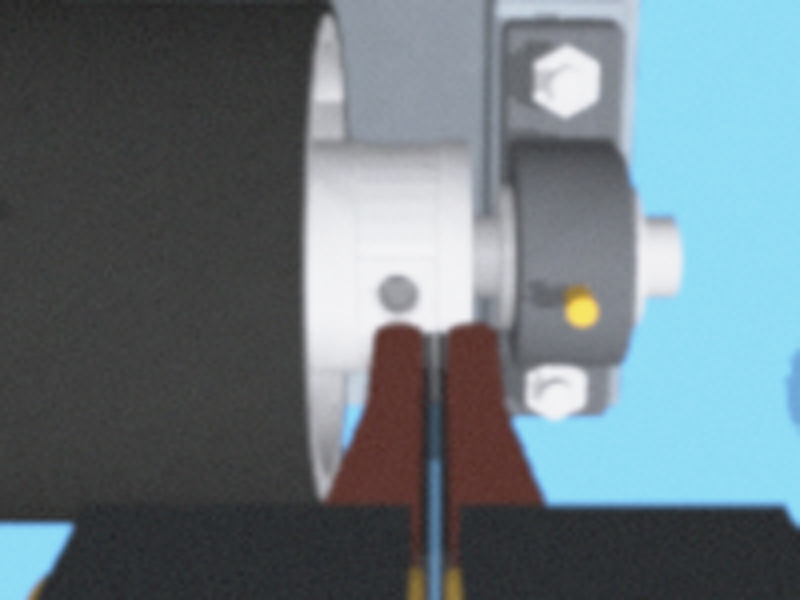

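The screw's socket is visible on top at crop (397,293), with the nipple of the near housing at (583,308). It is within a few degrees of straight up. I'll take one more measurement from more nearly overhead.

Call:
{"op": "move_arm", "data": {"rows": [[-4,-1,0,0,0],[-4,-1,0,0,0],[0,0,0,0,0]]}}

```text
t: 14.5
ee_pos: [596.0, -213.2, 277.2]
orientation: [-0.319, -3.124, -0.0]
ft_force: [-0.4, -0.1, -0.4]
width: 0.7
grasp_force: 0.0
```

```bash
python3 - <<'E'
from h import *
print(st()); im=shot("wrist","w6.png"); O=np.array([545,-264.5]);ey=np.array([.201,.98]);ex=np.array([.98,-.201]); K,x,M=cam("wrist")
a=(x[:2]-O)@ex; b=x[2]-105.6; D=np.hypot(a,b); base=np.arctan2(a,b)
for y in(52,71,90):
  for s in(-1,1):
    th=base+s*np.arccos(36/D); P=[*(O+ey*y+ex*36*np.sin(th)),105.6+36*np.cos(th)]; print("sil",y,s,proj("wrist",P).round(1))
for t in(-5,0,5):
    t=np.radians(t); print("screw",proj("wrist",[*(O+ey*71+ex*34*np.sin(t)),105.6+34*np.cos(t)]).round(1))
p=proj("wrist",[559.3,-195,139.6])[0]; cx,cy=np.clip(p.astype(int),[100,75],[540,325]);print(cx,cy)
cv2.imwrite("pics/c6.png",cv2.resize(im[cy-75:cy+75,cx-100:cx+100],(800,600),interpolation=cv2.INTER_CUBIC))
E
```

```text
{'t': 14.5, 'ee_pos': [595.966, -213.249, 277.236], 'orientation': [-0.319, -3.124, -0.0], 'ft_force': [-0.373, -0.107, -0.4], 'width': 0.689, 'grasp_force': 0.0, 'qpos': [-0.362, 0.381, 1.561, -0.0, 1.201, -1.729]}
sil 52 -1 [[311.7 120.4]]
sil 52 1 [[312.1 185. ]]
sil 71 -1 [[328.9 120.4]]
sil 71 1 [[328.7 184.9]]
sil 90 -1 [[346.1 120.3]]
sil 90 1 [[345.2 184.9]]
screw [[329.8 154.6]]
screw [[329.8 157.5]]
screw [[329.7 160.3]]
329 157
```

View pics/c6.png

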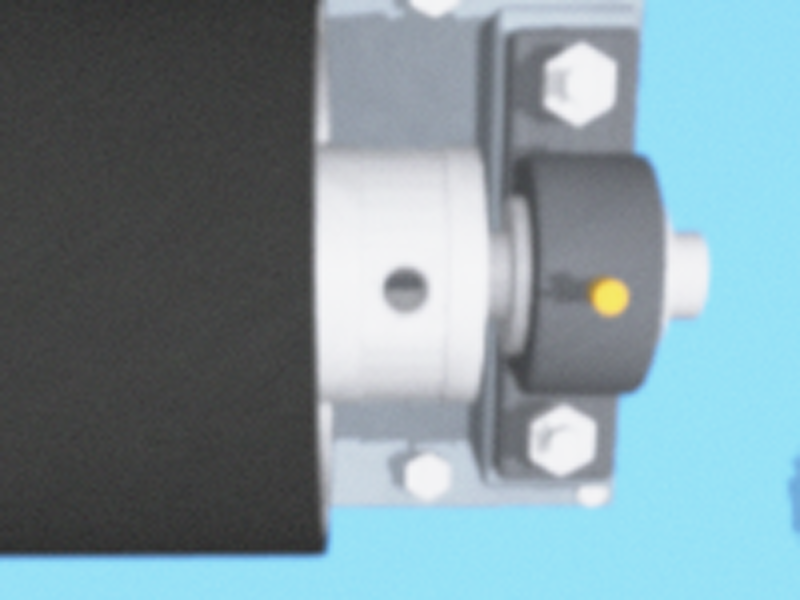

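```bash
python3 - <<'E'
from h import *
im=cv2.imread("pics/w6.png");g=cv2.GaussianBlur(cv2.cvtColor(im,cv2.COLOR_BGR2GRAY),(0,0),.6).astype(float)
for c in(313,316,318,340,344):
    v=g[:,c-1:c+2].mean(1); print(c,"top",v[114:124].round().astype(int).tolist(),"bot",v[176:190].round().astype(int).tolist())
w=255-g[140:170,318:342]; w=np.clip(w-130+0,0,None)*(w>90); w=np.where(g[140:170,318:342]<170,170-g[140:170,318:342],0)
yy,xx=np.mgrid[140:170,318:342];print("hole",(w*xx).sum()/w.sum(),(w*yy).sum()/w.sum(),[ (int(a.min()),int(a.max())) for a in(xx[w>0],yy[w>0])])
E
```

```text
313 top [160, 160, 159, 156, 157, 167, 179, 191, 201, 206] bot [224, 217, 209, 200, 190, 180, 171, 167, 167, 169, 168, 167, 167, 167]
316 top [157, 157, 157, 157, 158, 167, 178, 190, 200, 208] bot [221, 216, 209, 201, 194, 182, 170, 163, 161, 161, 161, 161, 161, 162]
318 top [157, 158, 158, 158, 159, 167, 178, 190, 199, 207] bot [219, 214, 209, 202, 194, 182, 171, 164, 161, 161, 161, 160, 160, 161]
340 top [159, 159, 158, 159, 162, 170, 180, 188, 197, 203] bot [211, 204, 197, 190, 179, 168, 161, 157, 157, 158, 158, 157, 156, 156]
344 top [160, 159, 157, 156, 159, 170, 183, 194, 202, 208] bot [220, 216, 209, 200, 188, 174, 162, 154, 151, 151, 150, 149, 148, 148]
hole 329.7948586118252 152.49665809768638 [(325, 334), (149, 158)]
```

```bash
python3 - <<'E'
from h import *
print(to([545,-264.5,200],-11.7))
E
```

```text
([3.77, -6.1, 7.73], np.float64(0.1), 'yaw', np.float64(-11.65))
```

Call:
{"op": "move_arm", "data": {"rows": [[1.9,-3.05,3,0,0],[1.9,-3.05,3,0,0],[0,0,1.7,0,0],[0,0,1.1,0,0],[0,0,0.35,0,0],[0,0,0.12,0,0],[0,0,0,0,0]]}}

```text
t: 15.42
ee_pos: [545.7, -263.2, 187.3]
orientation: [0.315, 3.125, -0.001]
ft_force: [0.2, -0.4, -0.0]
width: 0.5
grasp_force: 0.0
```

Call:
{"op": "move_arm", "data": {"rows": [[-0.2,0,0,0,0],[-0.2,0,0,0,0],[0,0,0,0,0]]}}

```text
t: 15.8
ee_pos: [549.2, -264.2, 186.8]
orientation: [0.316, 3.125, -0.0]
ft_force: [0.8, 0.5, -0.4]
width: 0.7
grasp_force: 0.0
```

Not in contact (z 187), so I'll go down 2.7 mm and then drag.

Call:
{"op": "move_arm", "data": {"rows": [[0,0,0.1,0,0],[0,0,0.1,0,0],[0,0,0.07,0,0],[0,0,0,0,0]]}}

```text
t: 16.3
ee_pos: [550.0, -264.5, 185.5]
orientation: [0.317, 3.123, -0.001]
ft_force: [0.4, 0.9, 8.3]
width: 0.1
grasp_force: 4.1
```

Call:
{"op": "move_arm", "data": {"rows": [[-0.2,0,0,0,0],[-0.2,0,0,0,0],[0,0,0,0,0]]}}

```text
t: 16.68
ee_pos: [554.1, -265.3, 185.4]
orientation: [0.316, 3.123, -0.001]
ft_force: [0.9, 0.0, 8.1]
width: 0.4
grasp_force: 3.8
```

Call:
{"op": "move_arm", "data": {"rows": [[0,0,-0.4,0,0],[-1.6,3,-3.6,0,0],[-1.7,3,-5,0,0],[0,0,0,0,0]]}}

```text
t: 17.18
ee_pos: [600.5, -212.1, 278.2]
orientation: [0.312, 3.118, -0.003]
ft_force: [0.6, -1.2, -0.1]
width: 0.3
grasp_force: 0.0
```

```bash
python3 - <<'E'
from h import *
print(st()); im=shot("wrist","w7.png"); O=np.array([545,-264.5]);ey=np.array([.201,.98]);ex=np.array([.98,-.201]); K,x,M=cam("wrist")
a=(x[:2]-O)@ex; b=x[2]-105.6; D=np.hypot(a,b); base=np.arctan2(a,b)
E=[]
for s in(-1,1):
    th=base+s*np.arccos(36/D); P=[*(O+ey*58+ex*36*np.sin(th)),105.6+36*np.cos(th)]; E.append(proj("wrist",P)[0]); 
S=proj("wrist",[*(O+ey*71),139.6])[0]; N=proj("wrist",[*(O+ey*122),146])[0]
print("pred sil",np.round(E,1).tolist(),"screw",S.round(1),"nip",N.round(1))
g=cv2.GaussianBlur(cv2.cvtColor(im,cv2.COLOR_BGR2GRAY),(0,0),.6).astype(float)
c=int(E[0][0]);v=g[:,c-1:c+2].mean(1);t=int(E[0][1]);bt=int(E[1][1])
print("top",t-6,v[t-6:t+4].round().astype(int).tolist(),"bot",bt-6,v[bt-6:bt+4].round().astype(int).tolist())
sx,sy=S.round().astype(int);A=g[sy-12:sy+10,sx-12:sx+13];m=(A<175).astype(np.uint8)
n,l,stt,cen=cv2.connectedComponentsWithStats(m);print([(stt[i].tolist(),(cen[i]+[sx-12,sy-12]).round(1).tolist()) for i in range(1,n)])
hsv=cv2.cvtColor(im,cv2.COLOR_BGR2HSV);m=cv2.inRange(hsv,(18,120,120),(35,255,255));nx,ny=N.astype(int);q=np.argwhere(m[ny-15:ny+15,nx-20:nx+20]);print("nip",(q.mean(0)+[ny-15,nx-20])[::-1],len(q))
E
```

```text
{'t': 17.175, 'ee_pos': [600.469, -212.124, 278.24], 'orientation': [0.312, 3.118, -0.003], 'ft_force': [0.588, -1.181, -0.073], 'width': 0.286, 'grasp_force': 0.0, 'qpos': [-0.358, 0.382, 1.557, 0.0, 1.194, -1.73]}
pred sil [[316.8, 115.8], [316.8, 181.1]] screw [329.4 153.2] nip [380.9 154.1]
top 109 [158, 158, 159, 161, 167, 177, 189, 198, 207, 213] bot 175 [190, 179, 170, 164, 162, 162, 162, 162, 162, 162]
[([7, 5, 9, 9, 69], [328.0, 149.8])]
nip [378.68421053 149.9122807 ] 57
```

```bash
python3 - <<'E'
from h import *
print(to([555.5,186,200],-11.6))
E
```

```text
([12.24, 38.17, 7.5], np.float64(0.1), 'yaw', np.float64(-11.47))
```

Call:
{"op": "move_arm", "data": {"rows": [[1.75,5.45,0,0,0],[1.75,5.45,0,0,60],[1.75,5.45,0,0,60],[1.75,5.45,0,0,60],[1.75,5.45,0,0,60],[1.75,5.45,0,0,60],[1.74,5.47,0,0,60],[0,0,4.5,0,60],[0,0,0,0,60]]}}

```text
t: 18.35
ee_pos: [550.4, 184.5, 224.6]
orientation: [-0.315, -3.117, 0.006]
ft_force: [0.3, 0.2, -0.1]
width: 52.9
grasp_force: 0.0
```

```bash
python3 - <<'E'
from h import *
print(st()); im=shot("wrist","w8.png"); print(to([555.5,186,114],-11.6))
for d in spotter.regions_of("wrist","key_grip")[:4]: print(np.round(d["point"],1),round(d["conf"],2),atz("wrist",d["point"],139).round(1))
P=np.array([555.5,186]);ey=np.array([.201,.98]);ex=np.array([.98,-.201])
print("bar top corners pred",proj("wrist",[[*(P+ex*a+ey*b),145] for a in(-45,45) for b in(-10,10)]).round(1).tolist())
cv2.imwrite("pics/c8.png",cv2.resize(im[80:280,220:420],(600,600),interpolation=cv2.INTER_CUBIC))
E
```

```text
{'t': 18.35, 'ee_pos': [550.372, 184.511, 224.633], 'orientation': [-0.315, -3.117, 0.006], 'ft_force': [0.305, 0.22, -0.078], 'width': 52.888, 'grasp_force': 0.0, 'qpos': [0.303, 0.36, 1.722, -0.0, 1.069, -1.066]}
([-0.36, 0.25, 11.28], np.float64(0.0), 'yaw', np.float64(-11.59))
[324.4 212.6] 0.85 [559.4 187.  139. ]
[542.1 115.1] 0.76 [512.3 379.6 139. ]
[109.2 163.1] 0.7 [477.2  13.1 139. ]
[427.  269.8] 0.65 [636.9 272.9 139. ]
bar top corners pred [[310.8, 160.3], [334.5, 160.3], [311.7, 256.7], [333.1, 256.7]]
```

View pics/c8.png

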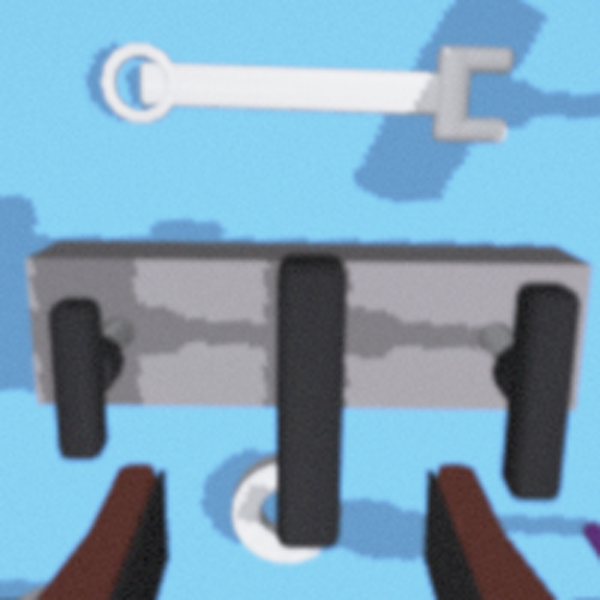

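The large black key is in the middle, with bar corners at about (313,165)–(334,262), and the fingers straddle it. The key sits about 3–4 mm further out than predicted. I'll descend with that correction and grip.

Call:
{"op": "move_arm", "data": {"rows": [[-0.6,0.2,4,0,60],[0,0,4,0,60],[0,0,2.5,0,60],[0,0,0.5,0,60],[0,0,0,0,60]]}}

```text
t: 19.08
ee_pos: [561.2, 186.0, 120.2]
orientation: [0.318, 3.124, 0.001]
ft_force: [0.3, -0.1, -0.1]
width: 52.7
grasp_force: 0.0
```

Call:
{"op": "move_arm", "data": {"rows": [[0,0,0,0,8],[0,0,0,0,8],[0,0,0,0,8],[0,0,0,0,8]]}}

```text
t: 19.58
ee_pos: [560.3, 186.5, 119.3]
orientation: [0.316, 3.125, 0.0]
ft_force: [-0.2, -0.1, 2.2]
width: 20.3
grasp_force: 30.0
```

Call:
{"op": "move_arm", "data": {"rows": [[0,0,-1,0,8],[0,0,-2.5,0,8],[0,0,-3.5,0,8],[0,0,-4,0,8],[0,0,-4,0,8],[0,0,-3,0,8],[0,0,0,0,8],[0,0,0,0,8]]}}

```text
t: 20.58
ee_pos: [559.3, 186.2, 297.8]
orientation: [-0.316, -3.124, 0.001]
ft_force: [-0.0, 0.1, -1.7]
width: 19.6
grasp_force: 30.0
```

```bash
python3 - <<'E'
from h import *
print(st()); print(to([557,-195,295],-11.6))
im=shot("wrist","w9.png"); s=get_obs();T=R.from_rotvec(s["orientation"]).as_matrix()
print("tip pred",proj("wrist",s["ee_pos"]+T@np.array([0,0,111.3])).round(1))
for l in("key_tip","key_large"): print(l,[(np.round(d["point"],1).tolist(),round(d["conf"],2)) for d in spotter.find_in("wrist",l)])
E
```

```text
{'t': 20.575, 'ee_pos': [559.34, 186.186, 297.762], 'orientation': [-0.316, -3.124, 0.001], 'ft_force': [-0.012, 0.13, -1.732], 'width': 19.612, 'grasp_force': 29.998, 'qpos': [0.301, 0.295, 1.637, 0.0, 1.212, -1.068]}
([-7.44, -37.39, 0.3], np.float64(0.0), 'yaw', np.float64(-11.57))
tip pred [[320.2 199.9]]
key_tip [([319.1, 243.4], 0.93), ([423.4, 264.5], 0.79), ([143.8, 145.5], 0.66), ([494.2, 107.5], 0.58)]
key_large [([492.6, 106.2], 0.92), ([143.3, 148.1], 0.88), ([319.9, 241.5], 0.8), ([423.2, 263.4], 0.61)]
```

Call:
{"op": "move_arm", "data": {"rows": [[-1,-5,0,0,8],[-1,-5.2,0,0,8],[-1,-5.2,0,0,8],[-1,-5.2,0,0,8],[-1,-5.2,0,0,8],[-1,-5.2,0,0,8],[-1,-4.2,0,0,8],[-0.4,-2.2,0,0,8],[0,0,0,0,8],[0,0,0,0,8]]}}

```text
t: 21.98
ee_pos: [557.5, -193.8, 298.5]
orientation: [-0.316, -3.125, -0.001]
ft_force: [-0.6, 0.7, -1.6]
width: 20.1
grasp_force: 30.0
```

```bash
python3 - <<'E'
from h import *
print(st()); im=shot("wrist","w10.png"); s=get_obs();T=R.from_rotvec(s["orientation"]).as_matrix()
print("tip pred",proj("wrist",s["ee_pos"]+T@np.array([0,0,111.3])).round(1),"screw pred",proj("wrist",[559.3,-195,139.6]).round(1))
for l in("key_tip","screw"): print(l,[(np.round(d["point"],1).tolist(),round(d["conf"],2)) for d in spotter.find_in("wrist",l)])
print(to([557,-195,290],-11.6))
cv2.imwrite("pics/c10.png",cv2.resize(im[130:280,240:400],(640,600),interpolation=cv2.INTER_CUBIC))
E
```

```text
{'t': 21.975, 'ee_pos': [557.512, -193.769, 298.487], 'orientation': [-0.316, -3.125, -0.001], 'ft_force': [-0.63, 0.693, -1.566], 'width': 20.087, 'grasp_force': 29.999, 'qpos': [-0.355, 0.295, 1.635, 0.0, 1.213, -1.725]}
tip pred [[320.1 199.9]] screw pred [[318.9 189.7]]
key_tip [([317.2, 241.0], 0.75), ([480.7, 76.9], 0.62), ([638.0, 185.2], 0.52)]
screw [([253.9, 177.4], 0.8)]
([0.04, -0.16, 0.89], np.float64(0.1), 'yaw', np.float64(-11.48))
```

View pics/c10.png

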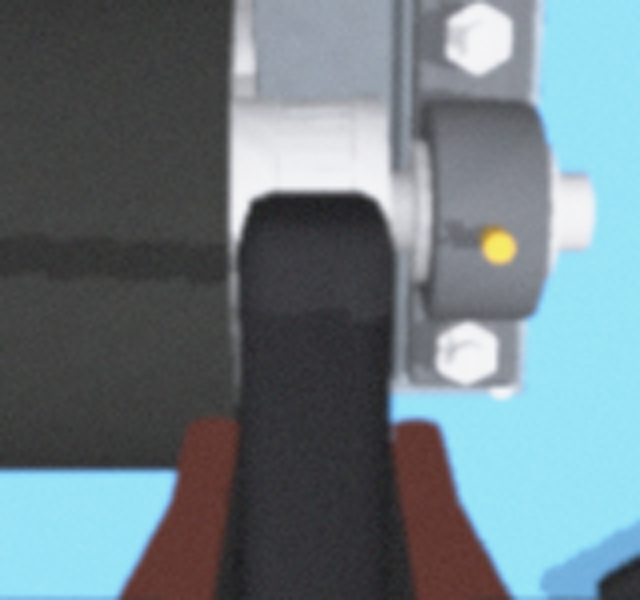

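```bash
python3 - <<'E'
from h import *
im=cv2.imread("pics/w10.png");O=np.array([545,-264.5]);ey=np.array([.201,.98]);ex=np.array([.98,-.201]); K,x,M=cam("wrist");s=get_obs();t=np.array(s["ee_pos"])
a=(x[:2]-O)@ex; b=x[2]-105.6; D=np.hypot(a,b); base=np.arctan2(a,b)
th=base-np.arccos(36/D);print("sil pred",proj("wrist",[*(O+ey*60+ex*36*np.sin(th)),105.6+36*np.cos(th)]).round(1))
U=lambda X,Y,Z:proj("wrist",[*(O+ex*X+ey*Y),Z])[0].round(1)
print("nip",U(0,122,144),U(0,122,148),"hub end",U(-15,92,138),"rubber edge",U(-15,50,185),U(-60,50,105.6+53))
k=t[:2]
V=lambda X,Y,Z:proj("wrist",[*(k+ex*X+ey*Y),Z])[0].round(1)
zt=t[2]+25.7
print("bar near end top",[V(-45,y,zt) for y in(-10,10)],"bot edge",[V(-45,y,zt-24) for y in(-10,10)])
g=cv2.cvtColor(im,cv2.COLOR_BGR2GRAY).astype(float)
print("sil col315",150,g[150:165,305:325].mean(1).round().astype(int).tolist()," bar end rows",170,g[170:212,312:328].mean(1).round().astype(int).tolist())
for r in(185,200,215): print(r,"L 294",g[r-2:r+3,294:306].mean(0).round().astype(int).tolist(),"R 330",g[r-2:r+3,330:344].mean(0).round().astype(int).tolist())
q=np.argwhere(cv2.inRange(cv2.cvtColor(im,cv2.COLOR_BGR2HSV),(18,120,120),(35,255,255))[175:210,345:390]);print("nip",q.mean(0)[::-1]+[345,175],len(q))
print("mm/px at 140",(x[2]-140)/291,"bar",(x[2]-zt)/291, "k unit",(k-O)@ex,(k-O)@ey)
E
```

```text
sil pred [[310.1 153.4]]
nip [364.5 190.4] [365.  191.3] hub end [337.7 176.2] rubber edge [297.5 186.1] [298.4 136.7]
bar near end top [array([301.2, 191.1]), array([342.6, 191.2])] bot edge [array([303.6, 180.2]), array([339.2, 180.3])]
sil col315 150 [160, 160, 160, 159, 159, 163, 175, 193, 199, 203, 212, 216, 219, 221, 226]  bar end rows 170 [238, 238, 238, 241, 242, 242, 236, 184, 98, 46, 37, 36, 37, 38, 40, 42, 46, 50, 53, 55, 56, 58, 59, 60, 61, 60, 61, 60, 61, 62, 61, 62, 62, 62, 61, 61, 61, 56, 52, 51, 51, 50]
185 L 294 [68, 71, 94, 164, 227, 233, 191, 110, 56, 42, 43, 41] R 330 [43, 42, 44, 44, 47, 68, 118, 173, 202, 208, 209, 209, 202, 191]
200 L 294 [60, 62, 75, 111, 135, 101, 57, 51, 52, 55, 56, 59] R 330 [61, 61, 59, 59, 58, 56, 56, 56, 80, 119, 146, 140, 118, 120]
215 L 294 [67, 67, 69, 79, 96, 96, 66, 47, 46, 48, 49, 52] R 330 [49, 47, 45, 42, 42, 40, 39, 54, 87, 121, 135, 122, 100, 105]
nip [363.91304348 190.60869565] 46
mm/px at 140 1.1019971097393515 bar 0.4674906888758952 k unit -1.7607627481901966 72.07635561793089
```

The crossbar hides the tip in the wrist view. The hub edges and nipple (364,191), compared with the bar end (row 178), say to shift about +4 mm along unit x. I'll do that, lower the tip to about 10 mm above the mouth, and check in the scene camera.

Call:
{"op": "move_arm", "data": {"rows": [[-0.4,-0.06,1,0,8],[0,0,1.7,0,8],[0,0,0.8,0,8],[0,0,0,0,8],[0,0,0,0,8]]}}

```text
t: 22.75
ee_pos: [561.6, -196.3, 264.1]
orientation: [0.317, 3.125, -0.0]
ft_force: [-0.1, -0.3, -1.8]
width: 19.8
grasp_force: 30.0
```

```bash
python3 - <<'E'
from h import *
print(st()); im=shot("scene","s11.png");t=np.array(get_obs()["ee_pos"])
tip=t-[0,0,111.3];O=np.array([545,-264.5]);ey=np.array([.201,.98]);ex=np.array([.98,-.201])
print("tip pred",proj("scene",tip).round(1),"mouth pred",proj("scene",[*(O+ey*71),139.6]).round(1))
B=proj("scene",[*(O+ey*71),139.6])[0]
print("px per 5mm ex",proj("scene",[*(O+ey*71+ex*5),139.6])[0]-B,"ey",proj("scene",[*(O+ey*76),139.6])[0]-B,"z",proj("scene",[*(O+ey*71),144.6])[0]-B)
print("nip pred",proj("scene",[*(O+ey*122),146]),"hub end top",proj("scene",[*(O+ey*92),141.6]))
c=im[115:175,200:280];print(B)
cv2.imwrite("pics/c11.png",cv2.resize(c,(800,600),interpolation=cv2.INTER_CUBIC))
E
```

```text
{'t': 22.75, 'ee_pos': [561.639, -196.334, 264.13], 'orientation': [0.317, 3.125, -0.0], 'ft_force': [-0.052, -0.332, -1.78], 'width': 19.761, 'grasp_force': 29.998, 'qpos': [-0.356, 0.335, 1.661, 0.0, 1.146, -1.725]}
tip pred [[246.  149.2]] mouth pred [[247.8 153.8]]
px per 5mm ex [-1.74333517  0.63879782] ey [1.08301385 0.7092492 ] z [-0.2316917  -1.80558819]
nip pred [[258.89659798 158.9350647 ]] hub end top [[252.28363883 156.12572748]]
[247.77602495 153.84328254]
```

View pics/c11.png

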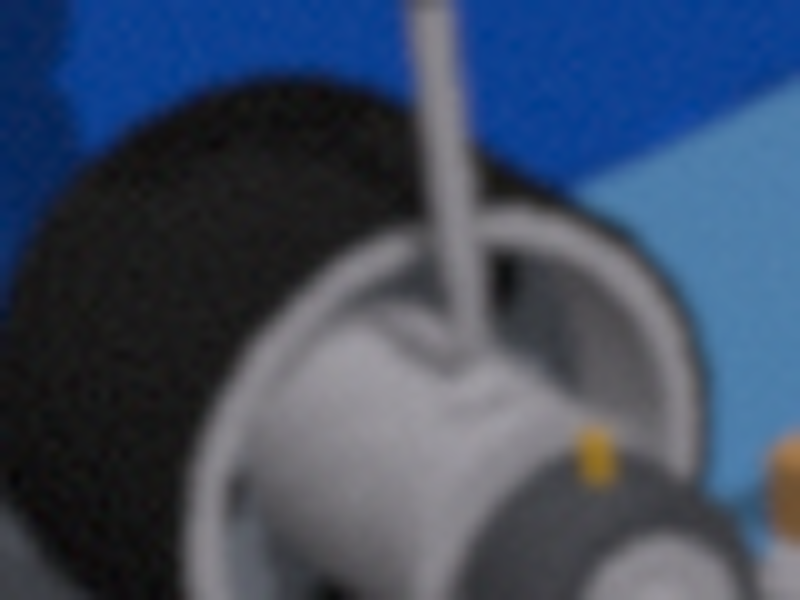

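```bash
python3 - <<'E'
from h import *
gs=[cv2.cvtColor(optics.get_image("scene"),cv2.COLOR_BGR2GRAY).astype(float) for _ in range(4)]
g=np.mean(gs,0);r=cv2.cvtColor(cv2.imread("pics/s2.png"),cv2.COLOR_BGR2GRAY).astype(float)
print("cols 240..256");
for y in range(146,162): print(y,g[y,240:257].round().astype(int).tolist(),"|",(g-r)[y,240:257].round().astype(int).tolist())
E
```

```text
cols 240..256
146 [121, 121, 114, 103, 99, 114, 126, 121, 95, 62, 50, 55, 60, 61, 60, 63, 66] | [-10, -3, -2, -2, 6, 32, 56, 61, 49, 34, 31, 42, 48, 51, 37, 22, 4]
147 [124, 131, 132, 127, 116, 117, 126, 124, 102, 75, 61, 58, 60, 61, 60, 62, 65] | [-25, -14, -6, -4, -9, 7, 34, 54, 53, 50, 48, 41, 52, 47, 40, 23, 6]
148 [116, 120, 129, 134, 127, 122, 125, 125, 109, 86, 70, 63, 62, 62, 62, 61, 65] | [-38, -30, -19, -11, -15, -9, 7, 27, 39, 42, 45, 44, 44, 52, 36, 20, 7]
149 [114, 112, 118, 126, 127, 124, 125, 125, 116, 102, 86, 74, 70, 67, 62, 61, 64] | [-42, -44, -35, -24, -21, -19, -11, 1, 14, 25, 32, 41, 51, 47, 36, 20, 6]
150 [126, 117, 112, 113, 114, 118, 124, 127, 127, 122, 109, 96, 87, 80, 70, 62, 64] | [-30, -39, -44, -40, -37, -30, -21, -11, -2, 8, 17, 27, 38, 40, 27, 13, 2]
151 [143, 131, 118, 110, 108, 117, 131, 139, 142, 140, 132, 119, 107, 96, 81, 68, 63] | [-13, -25, -36, -44, -44, -33, -18, -7, -3, 2, 8, 11, 18, 21, 14, 5, 1]
152 [154, 146, 133, 126, 122, 128, 141, 152, 154, 151, 146, 136, 126, 114, 97, 78, 68] | [-2, -9, -21, -27, -30, -24, -13, -2, 2, 4, 3, 4, 2, 1, 3,
[... 747 characters left out ...]
| [0, -2, -3, -6, -7, -5, -7, -6, -4, -2, -6, -5, -6, -6, -5, -3, -5]
158 [150, 150, 151, 152, 152, 155, 155, 155, 155, 153, 149, 143, 138, 137, 134, 133, 134] | [-2, 0, -1, -2, -1, -3, -4, -2, -2, -2, -3, -3, -6, -3, -3, -4, -3]
159 [147, 148, 150, 151, 153, 154, 154, 154, 151, 146, 142, 137, 136, 134, 132, 128, 122] | [0, -3, 0, -1, 0, -4, -2, -4, -3, -2, -2, -2, 0, -3, -2, -1, -2]
160 [144, 146, 148, 149, 151, 153, 152, 149, 143, 138, 138, 135, 132, 126, 118, 108, 96] | [-1, -2, -1, -1, -1, -1, -1, -3, -5, -3, -2, -1, -4, -3, -3, -2, -4]
161 [142, 142, 144, 146, 148, 151, 149, 144, 138, 136, 134, 132, 124, 110, 94, 84, 74] | [0, -2, -2, 0, -3, -1, -3, 0, -2, -4, -4, -1, -2, -4, -2, -2, 0]
```

The tip is at crop (470,345), which matches prediction with about −1.5 mm offset along unit x. The nipple at (598,458) agrees too, so the tip is over the socket to within 1–2 mm. I'll descend gently while watching the force.

Call:
{"op": "move_arm", "data": {"rows": [[0,0.1,0.5,0,8],[0,0,0.4,0,8],[0,0,0.2,0,8],[0,0,0,0,8]]}}

```text
t: 23.5
ee_pos: [561.5, -195.2, 252.7]
orientation: [-0.317, -3.125, -0.0]
ft_force: [-0.2, -0.4, -1.7]
width: 20.0
grasp_force: 30.0
```

Call:
{"op": "move_arm", "data": {"rows": [[0,0,0.15,0,8],[0,0,0.15,0,8],[0,0,0,0,8]]}}

```text
t: 23.88
ee_pos: [561.7, -195.3, 249.9]
orientation: [-0.317, -3.126, 0.0]
ft_force: [0.1, -0.8, -1.6]
width: 19.5
grasp_force: 30.0
```

Call:
{"op": "move_arm", "data": {"rows": [[0,0,0.12,0,8],[0,0,0.12,0,8],[0,0,0,0,8]]}}

```text
t: 24.25
ee_pos: [562.1, -195.2, 247.7]
orientation: [0.317, 3.125, 0.0]
ft_force: [0.7, 1.2, -0.7]
width: 20.0
grasp_force: 30.0
```

Call:
{"op": "move_arm", "data": {"rows": [[0,0,0.1,0,8],[0,0,0.1,0,8],[0,0,0,0,8]]}}

```text
t: 24.62
ee_pos: [561.7, -195.1, 245.5]
orientation: [-0.317, -3.126, -0.0]
ft_force: [2.2, 1.9, -0.2]
width: 20.3
grasp_force: 30.0
```

Call:
{"op": "move_arm", "data": {"rows": [[-0.06,0.05,0,0,8],[0,0,0,0,8]]}}

```text
t: 24.88
ee_pos: [562.0, -194.9, 245.3]
orientation: [-0.316, -3.125, 0.0]
ft_force: [-0.3, -0.1, -0.5]
width: 19.7
grasp_force: 30.0
```

Call:
{"op": "move_arm", "data": {"rows": [[0,0,0.1,0,8],[0,0,0.1,0,8],[0,0,0,0,8]]}}

```text
t: 25.25
ee_pos: [562.1, -194.9, 243.3]
orientation: [-0.317, -3.125, -0.0]
ft_force: [-0.9, -0.5, -0.7]
width: 19.9
grasp_force: 30.0
```

Lateral force is now about zero, so I'll continue down.

Call:
{"op": "move_arm", "data": {"rows": [[0,0,0.15,0,8],[0,0,0.15,0,8],[0,0,0.1,0,8],[0,0,0,0,8]]}}

```text
t: 25.75
ee_pos: [562.3, -194.9, 239.5]
orientation: [-0.317, -3.125, -0.0]
ft_force: [0.2, 0.2, -1.2]
width: 19.7
grasp_force: 30.0
```

Call:
{"op": "move_arm", "data": {"rows": [[0,0,0.15,0,8],[0,0,0.15,0,8],[0,0,0.1,0,8],[0,0,0,0,8]]}}

```text
t: 26.25
ee_pos: [562.3, -194.9, 235.5]
orientation: [-0.317, -3.125, -0.0]
ft_force: [-0.5, -0.0, -0.8]
width: 19.9
grasp_force: 30.0
```

Call:
{"op": "move_arm", "data": {"rows": [[0,0,0.15,0,8],[0,0,0.15,0,8],[0,0,0,0,8]]}}

```text
t: 26.62
ee_pos: [562.3, -194.9, 232.4]
orientation: [-0.317, -3.125, -0.0]
ft_force: [0.6, -0.1, -1.9]
width: 19.8
grasp_force: 30.0
```

Call:
{"op": "move_arm", "data": {"rows": [[0,0,0.1,0,8],[0,0,0.1,0,8],[0,0,0.05,0,8],[0,0,0,0,8]]}}

```text
t: 27.12
ee_pos: [562.3, -194.9, 230.0]
orientation: [-0.317, -3.126, -0.0]
ft_force: [-0.6, 0.8, -0.4]
width: 19.8
grasp_force: 30.0
```

Call:
{"op": "move_arm", "data": {"rows": [[0,0,0.06,0,8],[0,0,0.04,0,8],[0,0,0,0,8]]}}

```text
t: 27.5
ee_pos: [562.3, -194.9, 229.1]
orientation: [-0.317, -3.126, 0.0]
ft_force: [-0.4, 0.1, -1.7]
width: 19.8
grasp_force: 30.0
```

Call:
{"op": "move_arm", "data": {"rows": [[0,0,0.06,0,8],[0,0,0.04,0,8],[0,0,0,0,8]]}}

```text
t: 27.88
ee_pos: [562.5, -194.9, 228.5]
orientation: [0.317, 3.125, -0.0]
ft_force: [-0.1, 0.5, 2.7]
width: 19.7
grasp_force: 30.0
```

Call:
{"op": "move_arm", "data": {"rows": [[0,0,0.06,0,8],[0,0,0,0,8]]}}

```text
t: 28.12
ee_pos: [562.7, -195.0, 228.4]
orientation: [0.317, 3.125, -0.0]
ft_force: [-1.5, 0.3, 6.7]
width: 19.6
grasp_force: 30.0
```

Call:
{"op": "move_arm", "data": {"rows": [[0,0,-0.1,0,8],[0,0,0,0,8],[0,0,0,0,55],[0,0,0,0,55],[0,0,0,0,55]]}}

```text
t: 28.75
ee_pos: [562.3, -194.9, 228.3]
orientation: [-0.317, -3.125, -0.0]
ft_force: [-0.8, 0.9, -0.7]
width: 45.9
grasp_force: 0.0
```

Call:
{"op": "move_arm", "data": {"rows": [[0,0,-1.5,0,55],[0,0,-3,0,55],[0,0,-4,0,55],[0,0,-4,0,55],[4,3,-1,0,55],[4,3,0,0,55],[0,0,0,0,55],[0,0,0,0,55]]}}

```text
t: 29.75
ee_pos: [496.7, -120.3, 364.6]
orientation: [0.316, 3.124, -0.001]
ft_force: [0.9, 0.3, -0.5]
width: 48.5
grasp_force: 0.0
```

```bash
python3 - <<'E'
from h import *
print(st()); a=shot("scene","s12.png");b=shot("wrist","w12.png");t=shot("top","t12.png")
O=np.array([545,-264.5]);ey=np.array([.201,.98]);P=O+ey*71
print("tip/grip pred scene",proj("scene",[[*P,139.6],[*P,242.6]]).round(1).tolist())
c=np.zeros((600,800,3),np.uint8);c[:,:400]=cv2.resize(a[70:190,200:280],(400,600),interpolation=cv2.INTER_CUBIC)
c[:300,400:]=cv2.resize(b[90:330,160:480],(400,300));c[300:,400:]=cv2.resize(t[150:270,360:520],(400,300));cv2.imwrite("pics/c12.png",c)
E
```

```text
{'t': 29.75, 'ee_pos': [496.654, -120.328, 364.606], 'orientation': [0.316, 3.124, -0.001], 'ft_force': [0.926, 0.341, -0.462], 'width': 48.455, 'grasp_force': 0.0, 'qpos': [-0.261, 0.108, 1.719, -0.0, 1.312, -1.63]}
tip/grip pred scene [[247.8, 153.8], [242.7, 114.5]]
```

View pics/c12.png

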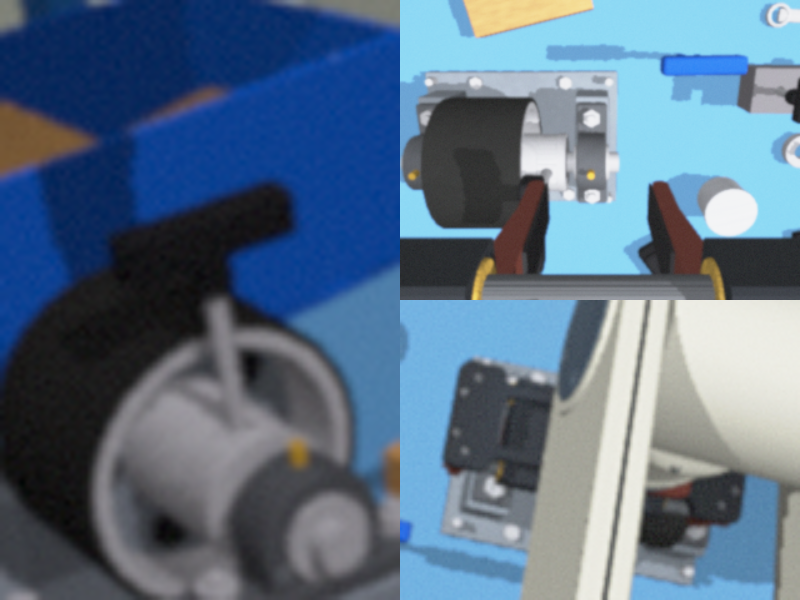

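The key stands in the hub, with its crossbar above the rubber. I'll move the arm clear and check how upright it is.

Call:
{"op": "move_arm", "data": {"rows": [[0,5.5,0,0,55],[0,5.5,0,0,55],[0,5.5,0,0,55],[0,5.5,0,0,55],[0,5.5,0,0,55],[0,0,0,0,55],[0,0,0,0,55]]}}

```text
t: 30.78
ee_pos: [551.4, 148.8, 362.9]
orientation: [-0.316, -3.125, 0.001]
ft_force: [-0.4, -0.4, -0.6]
width: 48.6
grasp_force: 0.0
```

```bash
python3 - <<'E'
from h import *
from scipy.optimize import least_squares
O=np.array([545,-264.5]);ey=np.array([.201,.98]);ex=np.array([.98,-.201])
obs={}
for n in("scene","top"):
    optics.get_image(n)
    for l in("key_large","key_grip"):
        for d in spotter.regions_of(n,l):
            p=np.array(d["point"]); q=proj(n,[*(O+ey*71),242.6])[0]
            if np.linalg.norm(p-q)<25: 
                m=d["region"].astype(np.uint8);c=np.argwhere(m).mean(0)[::-1];mr=cv2.minAreaRect(np.argwhere(m)[:,::-1].astype(np.float32))
                print(n,l,round(d["conf"],2),p.round(1),c.round(1),m.sum(),mr,"pred",q.round(1)); obs[n,l]=np.array(mr[0])
if ("scene","key_grip") in obs and ("top","key_grip") in obs:
    f=lambda X:np.r_[proj("scene",X)[0]-obs["scene","key_grip"],proj("top",X)[0]-obs["top","key_grip"]]
    r=least_squares(f,[559,-195,240]);X=r.x;print(X.round(1),"unit",((X[:2]-O)@ex).round(1),((X[:2]-O)@ey).round(1),r.fun.round(1))
im=optics.get_image("top");q=proj("top",[*(O+ey*71),242.6])[0].astype(int)
a=cv2.resize(im[q[1]-40:q[1]+40,q[0]-40:q[0]+60],(800,640)[0:2] if 0 else (750,600),interpolation=cv2.INTER_CUBIC);cv2.imwrite("pics/c13.png",a);print(q)
E
```

```text
scene key_large 0.68 [243.2 119.9] [239.9 121.3] 585 ((236.4711456298828, 127.1773681640625), (34.3394889831543, 47.80896759033203), 13.324530601501465) pred [242.7 114.5]
scene key_grip 0.59 [243.  116.1] [240.9 121.6] 678 ((247.49124145507812, 125.92335510253906), (46.769866943359375, 38.11956024169922), 52.52382278442383) pred [242.7 114.5]
top key_large 0.74 [438.1 194.6] [437.5 193.2] 498 ((437.4500732421875, 192.15000915527344), (16.76007080078125, 41.74205780029297), 18.434947967529297) pred [439.6 196.5]
top key_grip 0.96 [436.8 193.3] [437.4 193.5] 467 ((438.2297058105469, 192.60296630859375), (16.645427703857422, 41.31464767456055), 24.145544052124023) pred [439.6 196.5]
[ 565.6 -191.7  220. ] unit 5.6 75.5 [-4.7 -1.1 -3.3  3.1]
[439 196]
```

View pics/c13.png

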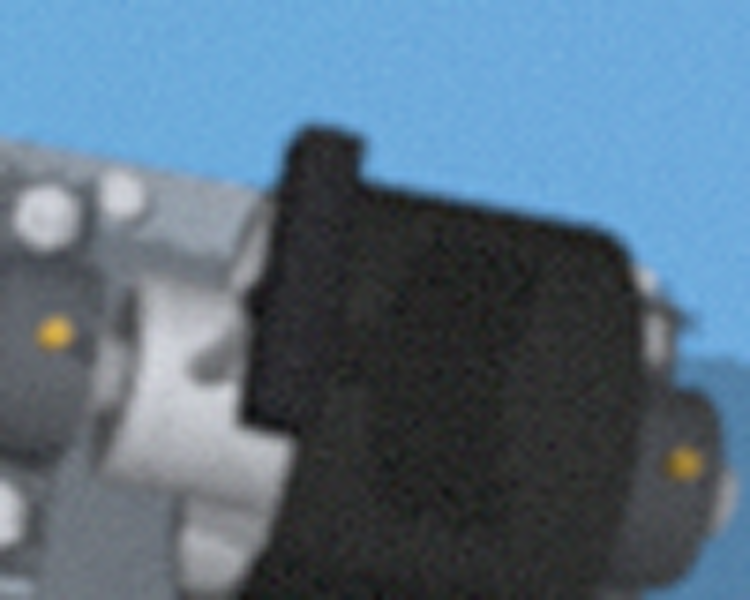

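The bar centre sits about 5–6 mm along +x of the axle. That is a lean of roughly 3°, which the socket's play explains. The key is fully seated and the robot is touching nothing, so I'm handing in.

```bash
python3 - <<'E'
from h import *
print(close_job())
E
```

```text
the job is handed in; nothing more can be done
None
```

I rolled the pulley until the screw faced up (within about 2–3° by my measurements) and left the large hex key fully home in its socket, leaning about 3°, which the socket's play explains. The job was handed in at about 31 s; `close_job` returned no verdict.

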